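# Clear the bench shelf and line up the pump bottles

## Robot

A 6-joint arm with a two-finger parallel gripper is mounted at the origin on the work surface. World frame = base frame: x ahead of the robot, y to its left, z up, the work surface at z = 0. Lengths are in mm, angles in rad, forces in N, time in s.
With the tool pointing down it reaches from about 400 to 925 mm from the base axis. Payload 12.5 kg.
Tool frame: the origin (TCP) lies midway between the tips of the shut fingers; the grasp point (between the pads) lies 19 mm behind it; z points along the fingers, y is the line along which they close (so a half turn about z gives the same grasp; the last joint's range is limited). The gripper opens to 95 mm and grips with 3 to 60 N. Pads are 20 mm wide; open, the fingers measure 119 mm over their backs; the gripper's body (75 mm by 180 mm) begins 59 mm behind the grasp point.
Start: joints at [-1.327, 0.491, 1.559, -0, 1.092, -0.106], TCP at [214.217, -587.161, 214.661] pointing down, gripper open.
Joint ranges: [-3.1, 3.1], [-0.84, 2.19], [0.05, 2.79], [-1.13, 4.28], [0.06, 2.93], [-2.69, 2.69]. Speed limits (rad/s): [2.22, 2.22, 2.79, 3.14, 3.14, 3.14].

## Interface

Orientations are given as [roll, pitch, yaw] about the fixed x, y, z axes, in that order (R = Rz(yaw) Ry(pitch) Rx(roll)).
In Python, from cell import env gives the robot as it stands.
- The arm moves only by the shell command python3 -m inch 'ROWS'. ROWS is JSON, a list of rows, each a list of 7 numbers: the turn, a rotation vector about the tool's x, y, z in rad, then the shift along the tool's x, y, z in cm, then the closure, from -1 (fully open) to 1 (shut). A call has 1 to 20 rows; each row shifts and turns the commanded pose from where the row before left it, along the tool's axes as they then stand; what a row does not reach is not made up. A row lasts 1/8 s, in which the tool goes at most 62.5 mm and 10.7 degrees, less where a joint would pass 70% of its speed; a pose out of reach is approached as far as the arm can. A call with a gripper value outside its range is refused whole. The fingers move at their own pace and stop on an object; the grip force is fixed at half the most. Time passes only in rows, so rows that do not move let the fingers close. It gives the time, the measured TCP pose, the force, the opening and the grip force at its end, in the units of the state.
- env.state(): the state, without advancing time (a new reading comes with each control period).
- env.read_camera(name): name is "scene" or "top" or "wrist"; returns a dict with "img" (400x640x3 uint8, red, green, blue), "depth" (400x640 float32, mm along the optical axis (not along the pixel's ray), 0 where there is no reading), "fx", "fy", "cx", "cy" (pixels), "D" ([k1, k2, p1, p2, k3] as OpenCV has them; the pictures are not rectified), "position" and "orientation" of the camera in the world. Camera axes: x right, y down, z forward; pixel columns grow to the right and rows downward; lengths in mm; the calibration is good to about 2 mm. A picture is of the moment at which its call begins.
- env.job_done(): hands the job in; it is judged then, once.
Trained networks look in a picture, given as the dict that the camera call returned (one of the last four; its "shot" number tells which), for a name from the list of things; names that differ only in an ending like _2 or _b are one class to them, and where a whole thing is asked for, a point or a joint stands for the part that bears it (a point fixed in the world has none). Each returns a list of dicts, best first, with "score" (0 to 1); they miss things now and then, are a little off and sometimes report something else, mostly with a low value. They report only what shows in the picture. A call takes as long as a camera call. They do not tell look-alikes from the thing itself.
- env.find_in(picture, target): "centre" ([x, y, z] in mm, in the coordinates of the camera as it stood for that picture, good to about 4 mm: the middle of the surface that is visible of it).
- env.trace(picture, target): "mask" (400x640 bool, what is visible of it).
The state is a dict: "t": time; "joints": joint angles; "qvel": joint speeds; "tau": joint torques, N m; "eef_pos": TCP position; "tcp_rot": TCP orientation; "ft_force": force on the tool from outside, world axes, zero at the start; "moment": the same for the moment, N m; "opening": opening from 0.0 (shut) to 1.0 (fully open); "grip_force": force on a finger pad.
Only numpy, scipy, OpenCV 4.12 (cv2) and the standard library are available. Lean on these libraries where they do the work, as an engineer would, in place of code of your own. Each camera call takes 0.05 s, during which the arm holds its last target. There are 200 camera calls.

## Task

With the scraper block, sweep the four loose solder chips along the low bench shelf into the catch bin at its end, never touching the chips with the fingers, and stand the scraper upright on the bench again. Then stand the three pump bottles upright on the cleared shelf in one neat row along its rear lip, in order of height with the tallest nearest the bin, with gaps of no more than 15 mm to the lip and between neighbours. Leave the tape roll, the flux jar and the stamp rack where they are.

Things in the scene. Friction and masses are not known exactly. Their poses are not given: they have to be found in the camera images.
- shelf: Low fixed dark-steel shelf: board 124 (x) x 280 (y) mm, its top 60 mm above the bench, open at both ends. 6 mm thick steel lips along its long edges: rear lip (+x, inner face at x = 56 mm) 12 mm high above the board, front lip (-x, inner face at x = -56 mm) 6 mm. Origin: centre of its footprint at bench level; x points to the rear lip, y along the shelf to the catch bin.
- bin_in (a point): Centre of the inner floor of the tan open catch bin, fixed at the shelf's +y end (185 mm along y from the shelf's origin): 130 x 130 mm outside, walls 4 mm, rim 42 mm above the bench. Its near 20 mm lies under the shelf's end, so chips pushed over the end drop in. Axes as the shelf's.
- chip0: Loose silvery chip of solder bar, 20 (x) x 14 (y) x 10 (z) mm, 20 g, lying on the shelf's board. Origin: centre of its underside.
- chip1: Loose silvery chip of solder bar, 20 (x) x 14 (y) x 10 (z) mm, 20 g, lying on the shelf's board. Origin: centre of its underside.
- chip2: Loose silvery chip of solder bar, 20 (x) x 14 (y) x 10 (z) mm, 20 g, lying on the shelf's board. Origin: centre of its underside.
- chip3: Loose silvery chip of solder bar, 20 (x) x 14 (y) x 10 (z) mm, 20 g, lying on the shelf's board. Origin: centre of its underside.
- scraper: Scraper block standing on the bench: black rubber foot 94 (x) x 30 (y) x 14 mm tall, below a wooden grip 66 (x) x 20 (y) mm that reaches up to 60 mm above the underside; 120 g. Origin: centre of its underside; z up, x along its 94 mm length. Its long faces (+-y) do the sweeping.
- bottle_tall: White round pump bottle, the tallest of three: body 50 mm diameter, 96 mm tall, with a neck and round steel pump cap (28 mm diameter) on top, 118 mm tall in all; about 221 g (varies). Stands upright on the bench. Origin: centre of its underside; z up.
- bottle_mid: White round pump bottle, the middle one of three: body 50 mm diameter, 78 mm tall, with a neck and round steel pump cap (28 mm diameter) on top, 100 mm tall in all; about 180 g (varies). Stands upright on the bench. Origin: centre of its underside; z up.
- bottle_short: White round pump bottle, the shortest of three: body 50 mm diameter, 60 mm tall, with a neck and round steel pump cap (28 mm diameter) on top, 82 mm tall in all; about 138 g (varies). Stands upright on the bench. Origin: centre of its underside; z up.
- tape_roll: Bystander: tan roll of masking tape lying flat, 80 mm outer diameter, 25 mm high. Origin: centre of its underside.
- flux_jar: Bystander: squat amber jar with a black screw lid and no pump, 58 mm diameter, 55 mm tall. Origin: centre of its underside.
- stamp_rack: Bystander: dark wooden plank 60 (x) x 240 (y) x 18 mm with three steel hand stamps on it, 66 mm tall in all, behind the shelf. Origin: centre of its underside.
There are look-alikes about, which are no part of the job. Leave any blue or green look-alike of the bottle_short alone.

How it is judged:
By the outcome, as a careful person would: the job done as asked, in the order asked, and still so for the second after the job is handed in, with the robot touching nothing.
It also fails if it takes over 72 s, if anything falls off the work surface, if the arm or the gripper's body presses on something with over 40 N, if the wrist force passes 120 N, or if a joint passes its speed limit or range.

## Working session

There is one attempt and no reset: what is moved stays moved. The work goes in short steps, Python scripts to look and compute and a shell command to move; the robot and the scene stay as the last step left them, time stands still between calls to the robot, and variables do not carry over. Pictures are saved under pics/ and viewed, at most 10 in all, crops included, and the job is handed in when it is done.

```bash
ls; mkdir -p pics; cat > h.py <<'E'
import numpy as np, cv2
from scipy.spatial.transform import Rotation as R
from cell import env
def cam(n): return env.read_camera(n)
def w(p,c): return R.from_euler('xyz',p['orientation']).apply(np.asarray(c,float))+np.array(p['position'])
def cloud(p):
    K=np.array([[p['fx'],0,p['cx']],[0,p['fy'],p['cy']],[0,0,1.]])
    v,u=np.mgrid[:400,:640]
    n=cv2.undistortPoints(np.stack([u,v],-1).reshape(-1,1,2).astype(float),K,np.array(p['D'])).reshape(-1,2)
    z=p['depth'].reshape(-1,1)
    c=w(p,np.hstack([n*z,z])).reshape(400,640,3); c[p['depth']==0]=np.nan
    return c
E
python3 - <<'E'
from h import *
for n in ['top','scene']:
    p=cam(n); cv2.imwrite(f'pics/{n}0.png',p['img'][:,:,::-1])
    np.save(f'pics/{n}0.npy',cloud(p))
    for t in ['shelf','chip0','scraper','bottle_tall','bottle_mid','bottle_short','tape_roll','flux_jar','stamp_rack','bin_in']:
        try: print(n,t,[(round(d['score'],2),w(p,d['centre']).round().tolist()) for d in env.find_in(p,t)][:6])
        except Exception as e: print(t,e)
print(env.state())
E
```

```text
pics
top shelf [(0.61, [620.0, 119.0, 61.0])]
top chip0 [(0.63, [636.0, 27.0, 71.0]), (0.62, [625.0, 155.0, 69.0])]
top scraper [(0.73, [449.0, 77.0, 53.0]), (0.4, [430.0, -56.0, 61.0])]
top bottle_tall [(0.9, [429.0, -225.0, 101.0])]
top bottle_mid [(0.84, [596.0, -305.0, 77.0]), (0.73, [429.0, 314.0, 26.0]), (0.34, [432.0, -59.0, 60.0])]
top bottle_short [(0.96, [490.0, -129.0, 57.0]), (0.79, [415.0, -135.0, 60.0]), (0.62, [432.0, -55.0, 60.0])]
top tape_roll [(0.97, [426.0, 312.0, 28.0])]
top flux_jar [(0.63, [723.0, -225.0, 57.0])]
top stamp_rack [(0.59, [793.0, 14.0, 18.0]), (0.36, [430.0, -57.0, 57.0])]
top bin_in [(0.98, [598.0, 264.0, 6.0])]
scene shelf [(0.63, [628.0, 106.0, 57.0])]
scene chip0 [(0.62, [634.0, 68.0, 72.0]), (0.58, [628.0, 151.0, 71.0]), (0.54, [645.0, 18.0, 70.0])]
scene scraper [(0.74, [469.0, 78.0, 34.0])]
scene bottle_tall [(0.67, [455.0, -232.0, 76.0]), (0.2, [629.0, 153.0, 71.0])]
scene bottle_mid [(0.91, [615.0, -307.0, 77.0]), (0.54, [455.0, -233.0, 78.0])]
scene bottle_short [(0.98, [511.0, -131.0, 56.0]), (0.93, [427.0, -145.0, 56.0]), (0.82, [450.0
[... 166 characters left out ...]
_in [(0.73, [596.0, 276.0, 8.0])]
{'t': 1.1, 'joints': array([-1.32660350e+00,  4.90888097e-01,  1.55895066e+00,  8.27808996e-07,
        1.09167337e+00, -1.05615848e-01]), 'qvel': array([-0.00150672,  0.00020318,  0.00026196,  0.0017192 , -0.00010466,
        0.00016183]), 'tau': array([-4.70989748e-03, -6.12484002e+01, -2.58439726e+01,  6.91240537e-02,
        4.44153976e-02,  2.03063661e-05]), 'eef_pos': array([ 214.21085036, -587.14376629,  214.65086983]), 'tcp_rot': array([3.14151250e+00, 7.75862886e-06, 3.49808293e-01]), 'ft_force': array([-0.54039409,  0.10109496, -0.28947704]), 'moment': array([-0.0206975 ,  0.01373582, -0.01907976]), 'grip_force': 0.0, 'opening': 1.0006640229755637}
```

View pics/top0.png

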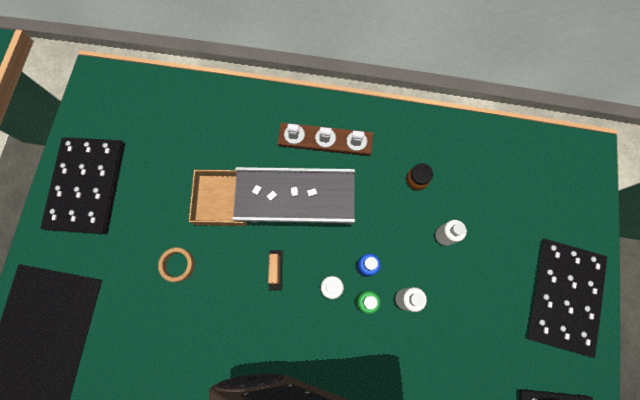

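View pics/scene0.png

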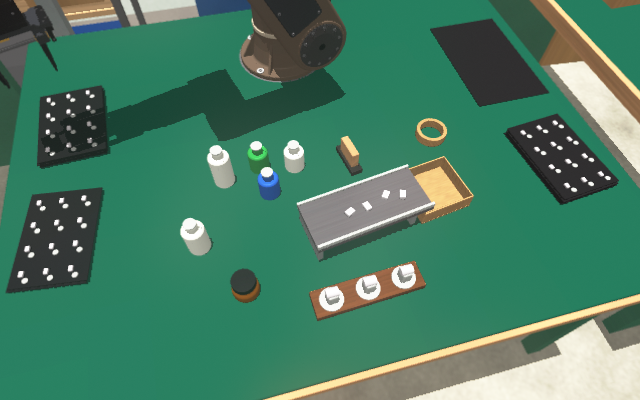

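```bash
cat > m.py <<'E'
from h import *
def near(c,x,y,r,z0,z1):
    q=c.reshape(-1,3); q=q[np.isfinite(q[:,0])]
    return q[(np.hypot(q[:,0]-x,q[:,1]-y)<r)&(q[:,2]>z0)&(q[:,2]<z1)]
def rect(q):
    return cv2.minAreaRect(q[:,:2].astype(np.float32))
E
python3 - <<'E'
from m import *
for n in ['top','scene']:
    c=np.load(f'pics/{n}0.npy')
    for nm,x,y,h in [('tall',440,-228,118),('mid',605,-305,100),('short',440,-57,82),('blue',500,-130,82),('green',420,-140,82),('jar',733,-225,55)]:
        q=near(c,x,y,40,h-8,h+8); 
        if len(q): print(n,nm,len(q),q.mean(0).round(1),np.round(rect(q)[:2],1).tolist() if 0 else (q.min(0).round(),q.max(0).round()))
    q=near(c,450,77,60,50,70); r=rect(q); print(n,'grip',len(q),q.mean(0).round(1),np.round(r[0],1),np.round(r[1],1),r[2])
    q=near(c,450,77,70,8,20); r=rect(q); print(n,'foot',len(q),q.mean(0).round(1),np.round(r[0],1),np.round(r[1],1),r[2])
    q=near(c,620,95,200,56,64); q=q[(abs(q[:,0]-620)<70)]; r=rect(q); print(n,'board',len(q),q.mean(0).round(1),np.round(r[0],1),np.round(r[1],1),r[2])
    q=near(c,620,95,200,64.5,80); q=q[(abs(q[:,0]-620)<90)]
    for nm,s in [('rear',q[:,0]>665),('front',q[:,0]<575)]:
        a=q[s]; 
        if len(a)>5: print(n,nm,len(a),a.mean(0).round(1),a.min(0).round(),a.max(0).round(),'slope dx/dy',np.polyfit(a[:,1],a[:,0],1).round(3))
    a=q[(q[:,0]<660)&(q[:,0]>580)&(q[:,2]>66.5)]
    # cluster
    while len(a):
        s=np.hypot(*(a[:,:2]-a[0,:2]).T)<20; s=np.hypot(*(a[:,:2]-a[s].mean(0)[:2]).T)<15
        print(n,'chip',s.sum(),a[s].mean(0).round(1)); 
        if s.sum()==0: break
        a=a[~s]
    q=near(c,600,270,120,32,48); 
    if len(q): print(n,'binrim',len(q),q.min(0).round(),q.max(0).round())
E
```

```text
top tall 140 [ 434.8 -233.3  118.8] (array([ 423., -247.,  115.]), array([ 448., -220.,  122.]))
top mid 120 [ 600.4 -312.   100.6] (array([ 587., -324.,   94.]), array([ 614., -299.,  105.]))
top short 130 [432.2 -56.   82.9] (array([419., -70.,  80.]), array([445., -43.,  86.]))
top blue 127 [ 496.3 -131.9   82.8] (array([ 483., -145.,   79.]), array([ 510., -119.,   89.]))
top green 137 [ 413. -142.   83.] (array([ 399., -156.,   80.]), array([ 427., -129.,   88.]))
top jar 366 [ 729.7 -227.7   55.7] (array([ 706., -254.,   48.]), array([ 755., -203.,   60.]))
top grip 277 [450.9  80.4  60.6] [451.1  81. ] [64.8 20.3] 9.29052448272705
top foot 214 [450.8  75.7  15. ] [452.   81.1] [91.3 29.9] 9.614295959472656
top board 5054 [625.   63.3  61. ] [623.9  63.5] [119.5 277.8] 8.239287376403809
top rear 412 [684.6  67.   71.8] [665. -69.  65.] [707. 209.  77.] slope dx/dy [-1.37000e-01  6.93763e+02]
top front 221 [561.7 100.7  67.2] [546.  -2.  65.] [575. 192.  72.] slope dx/dy [-1.37000e-01  5.75587e+02]
top chip 56 [622.2 151.6  70.9]
top chip 53 [632.6  64.4  71.1]
top chip 52 [637.
[... 857 characters left out ...]
ene foot 184 [468.8  77.4  13.7] [453.8  80.9] [96.9 31.2] 10.031893730163574
scene board 4918 [627.2  60.1  60.2] [628.2  64.8] [126.9 281.6] 8.003137588500977
scene rear 502 [688.8  69.7  70.9] [665. -65.  65.] [710. 211.  76.] slope dx/dy [-1.46000e-01  6.99004e+02]
scene front 169 [563.3 110.4  66.6] [547.  17.  65.] [575. 194.  71.] slope dx/dy [-1.37000e-01  5.78468e+02]
scene chip 5 [581.2   5.1  67.1]
scene chip 51 [618.1 114.9  70.1]
scene chip 48 [626.6 152.   70.1]
scene chip 14 [584.8 -29.4  67.7]
scene chip 10 [587.9 -56.1  67.6]
scene chip 6 [590.3 -77.   67.4]
scene chip 52 [636.1  64.5  70.4]
scene chip 55 [641.3  23.6  70.1]
scene binrim 466 [529. 173.  32.] [676. 321.  46.]
```

```bash
cat > go.py <<'E'
import sys,json
from h import *
# usage: go.py x,y,z,yaw ... : deltas (turn z, then tool-axes shift cm) from the current TCP pose through the waypoints
s=env.state(); p=np.array(s['eef_pos']); r=R.from_euler('xyz',s['tcp_rot'])
print('t',round(s['t'],2),'at',p.round(1),s['tcp_rot'].round(3),'F',s['ft_force'].round(1),'open',round(s['opening'],3),'grip',round(s['grip_force'],1))
for a in sys.argv[1:]:
    x,y,z,yaw=map(float,a.split(',')); q=R.from_euler('xyz',[np.pi,0,yaw])
    d=q.inv().apply(np.array([x,y,z])-p)/10
    print('turn',(r.inv()*q).as_rotvec().round(3),'shift',d.round(2)); p=np.array([x,y,z]); r=q
E
python3 go.py 450,-300,214.7,.168 453.5,81,150,.168 453.5,81,23,.168
```

```text
t 1.1 at [ 214.2 -587.1  214.7] [3.142 0.    0.35 ] F [-0.5  0.1 -0.3] open 1.001 grip 0.0
turn [0.    0.    0.182] shift [ 28.05 -24.37  -0.  ]
turn [0. 0. 0.] shift [  6.72 -37.51   6.47]
turn [0. 0. 0.] shift [ 0.  -0.  12.7]
```

```bash
python3 -m inch '[[0,0,0.091,0,0,0,-1],[0,0,0.091,0,0,0,-1],[0,0,0,3.5,-3.05,0,-1],[0,0,0,3.5,-3.05,0,-1],[0,0,0,3.5,-3.05,0,-1],[0,0,0,3.5,-3.05,0,-1],[0,0,0,3.5,-3.05,0,-1],[0,0,0,3.5,-3.05,0,-1],[0,0,0,3.5,-3.05,0,-1],[0,0,0,3.5,-3.05,0,-1],[0,0,0,0.84,-4.69,0.81,-1],[0,0,0,0.84,-4.69,0.81,-1],[0,0,0,0.84,-4.69,0.81,-1],[0,0,0,0.84,-4.69,0.81,-1],[0,0,0,0.84,-4.69,0.81,-1],[0,0,0,0.84,-4.69,0.81,-1],[0,0,0,0.84,-4.69,0.81,-1],[0,0,0,0.84,-4.69,0.81,-1],[0,0,0,0,0,0,-1]]'; python3 go.py 453.5,81,23,.168
python3 - <<'E'
from m import *
p=cam('wrist'); cv2.imwrite('pics/w1.png',p['img'][:,:,::-1]); c=cloud(p)
for z0,z1 in [(52,68),(8,20)]:
    q=near(c,453,81,70,z0,z1); 
    if len(q)>5: r=rect(q); print(len(q),np.round(q.mean(0),1),np.round(r[0],1),np.round(r[1],1),r[2])
E
```

```text
t: 3.48
eef_pos: [452.7, 83.7, 149.5]
tcp_rot: [-3.141, 0.001, 0.172]
ft_force: [0.6, -0.7, -0.2]
opening: 1.003
grip_force: 0.0
t 3.48 at [452.7  83.7 149.5] [-3.141e+00  1.000e-03  1.720e-01] F [ 0.6 -0.7 -0.2] open 1.003 grip 0.0
turn [-0.     0.001  0.004] shift [ 0.03  0.28 12.65]
1764 [454.2  80.3  59.8] [452.7  79.8] [65.3 19.8] 9.670001983642578
1031 [468.6  83.7  14.1] [452.8  79.7] [93.2 29.7] 9.529233932495117
```

```bash
python3 -m inch '[[0,0,0.004,0.0,0.38,1.6,-1],[0,0,0,0,0,3,-1],[0,0,0,0,0,3,-1],[0,0,0,0,0,3,-1],[0,0,0,0,0,2,-1],[0,0,0,0,0,0,1],[0,0,0,0,0,0,1],[0,0,0,0,0,0,1],[0,0,0,0,0,0,1],[0,0,0,0,0,0,1],[0,0,0,0,0,0,1]]'; python3 go.py
```

```text
t: 4.9
eef_pos: [453.8, 77.6, 23.9]
tcp_rot: [3.141, -0.0, 0.164]
ft_force: [-0.5, 0.3, -0.2]
opening: 0.425
grip_force: 0.0
t 4.9 at [453.8  77.6  23.9] [ 3.141 -0.     0.164] F [-0.5  0.3 -0.2] open 0.425 grip 0.0
```

```bash
python3 -m inch '[[0,0,0,-0.05,-0.24,0,1],[0,0,0,0,0,0,1],[0,0,0,0,0,0,1],[0,0,0,0,0,0,1],[0,0,0,0,0,0,1],[0,0,0,0,0,0,1],[0,0,0,0,0,0,1]]'; python3 go.py
```

```text
t: 5.78
eef_pos: [452.9, 79.8, 23.8]
tcp_rot: [3.141, -0.0, 0.164]
ft_force: [0.7, 0.2, -1.0]
opening: 0.207
grip_force: 30.0
t 5.78 at [452.9  79.8  23.8] [ 3.141 -0.     0.164] F [ 0.7  0.2 -1. ] open 0.207 grip 30.0
```

```bash
python3 go.py 452.9,79.8,153.8,.164 638.7,-25,153.8,.141 638.7,-25,100,.141; python3 - <<'E'
import numpy as np
for f in ('top','scene'):
    c=np.load(f'pics/{f}0.npy').reshape(-1,3); c=c[np.isfinite(c[:,0])]
    # rear lip inner & tops, in shelf frame with yaw .141
    X=np.array([.990,.1405]);Y=np.array([-.1405,.990]); d=c[:,:2]-[626,64]; x=d@X; y=d@Y
    for nm,s in (('rear',(abs(y)<120)&(abs(x-59)<12)&(c[:,2]>69)&(c[:,2]<76)),('front',(abs(y)<120)&(abs(x+59)<12)&(c[:,2]>64)&(c[:,2]<69)),):
        print(f,nm,s.sum(),x[s].mean().round(1),x[s].min().round(1),x[s].max().round(1),np.polyfit(y[s],x[s],1).round(4))
    s=(abs(x)<50)&(abs(y)<160)&(abs(c[:,2]-60)<4); print(y[s].min(),y[s].max())
E
```

```text
t 5.78 at [452.9  79.8  23.8] [ 3.141 -0.     0.164] F [ 0.7  0.2 -1. ] open 0.207 grip 30.0
turn [ 0. -0. -0.] shift [ -0.   0. -13.]
turn [ 0.    -0.     0.023] shift [16.92 12.99  0.  ]
turn [0. 0. 0.] shift [ 0.   -0.    5.38]
top rear 288 59.1 55.8 63.7 [-4.80000e-03  5.91304e+01]
top front 272 -58.1 -61.9 -47.7 [-1.00000e-03 -5.80471e+01]
-139.15233348033405 138.71116352506775
scene rear 332 62.5 57.7 67.0 [-4.10000e-03  6.24826e+01]
scene front 266 -55.3 -59.9 -47.2 [-2.40000e-03 -5.52656e+01]
-140.31344556235052 141.2221918955621
```

```bash
python3 -m inch '[[0,0,0,0,0,-4,1],[0,0,0,0,0,-4.5,1],[0,0,0,0,0,-4.5,1],[0,0,0.02,0,0,0,1],[0,0,0,3.41,2.6,0,1],[0,0,0,3.41,2.6,0,1],[0,0,0,3.41,2.6,0,1],[0,0,0,3.41,2.6,0,1],[0,0,0,3.41,2.6,0,1],[0,0,0,0,0,0,1],[0,0,0,0,0,0,1],[0,0,0,0,0,0,1]]'
python3 - <<'E'
from m import *
p=cam('wrist'); cv2.imwrite('pics/w2.png',p['img'][:,:,::-1]); c=cloud(p).reshape(-1,3); c=c[np.isfinite(c[:,0])]
a=.1445;X=np.array([np.cos(a),np.sin(a)]);Y=np.array([-np.sin(a),np.cos(a)]); d=c[:,:2]-[627.5,64.2]; x=d@X; y=d@Y
for nm,s in (('rear',(abs(y)<130)&(abs(x-59)<12)&(c[:,2]>69)&(c[:,2]<76)),('front',(abs(y)<130)&(abs(x+59)<12)&(c[:,2]>64)&(c[:,2]<69)),):
    if s.sum()>9: print(nm,s.sum(),x[s].mean().round(1),np.percentile(x[s],[2,98]).round(1),y[s].min(),y[s].max(),c[s,2].mean(),np.polyfit(y[s],x[s],1).round(4))
s=(abs(x)<50)&(abs(y)<160)&(abs(c[:,2]-60)<4); print(s.sum(),y[s].min(),y[s].max(),c[s,2].mean())
E
python3 go.py
```

```text
t: 7.28
eef_pos: [639.5, -23.8, 153.4]
tcp_rot: [-3.141, 0.001, 0.144]
ft_force: [-0.2, -0.1, -1.6]
opening: 0.208
grip_force: 30.0
rear 2514 58.8 [55.8 61.9] -129.99339168857898 129.9240786814539 72.07121383159658 [-2.90000e-03  5.87742e+01]
25558 -141.7492888703901 139.99380083498735 60.151041681552186
t 7.33 at [639.6 -23.8 153.7] [-3.142  0.     0.144] F [ 0.4 -0.2 -1.5] open 0.211 grip 30.0
```

View pics/w2.png

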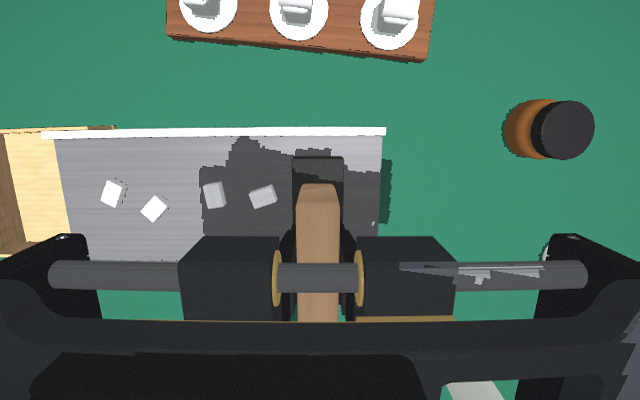

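```bash
python3 -m inch '[[0,0,-0.0035,0.05,0,2,1],[0,0,0,0,0,2,1],[0,0,0,0,0,1.5,1],[0,0,0,0,0,1,1],[0,0,0,0,0,0.4,1],[0,0,0,0,0,0,1],[0,0,0,0,0,0,1]]'; python3 go.py
```

```text
t: 8.2
eef_pos: [641.0, -24.3, 85.4]
tcp_rot: [3.141, -0.001, 0.147]
ft_force: [-0.4, 0.3, -1.0]
opening: 0.211
grip_force: 30.0
t 8.2 at [641.  -24.3  85.4] [ 3.141e+00 -1.000e-03  1.470e-01] F [-0.4  0.3 -1. ] open 0.211 grip 30.0
```

```bash
python3 -m inch '[[0,0,0,0,0,0.06,1],[0,0,0,0,-1,0,1],[0,0,0,0,-1.4,0,1],[0,0,0,0,-1.4,0,1],[0,0,0,0,-1.4,0,1],[0,0,0,0,-1.4,0,1],[0,0,0,0,-1.4,0,1],[0,0,0,0,-1.4,0,1],[0,0,0,0,-1.4,0,1],[0,0,0,0,-1.4,0,1],[0,0,0,0,-1.4,0,1],[0,0,0,0,-1.4,0,1],[0,0,0,0,-1.4,0,1],[0,0,0,0,0,0,1]]'; python3 go.py
python3 - <<'E'
from m import *
p=cam('wrist'); cv2.imwrite('pics/w3.png',p['img'][:,:,::-1])
E
```

```text
t: 9.95
eef_pos: [616.4, 139.0, 84.2]
tcp_rot: [-3.142, 0.0, 0.149]
ft_force: [0.4, -0.0, -1.4]
opening: 0.211
grip_force: 30.0
t 9.95 at [616.4 139.   84.2] [-3.142  0.     0.149] F [ 0.4 -0.  -1.4] open 0.211 grip 30.0
```

View pics/w3.png

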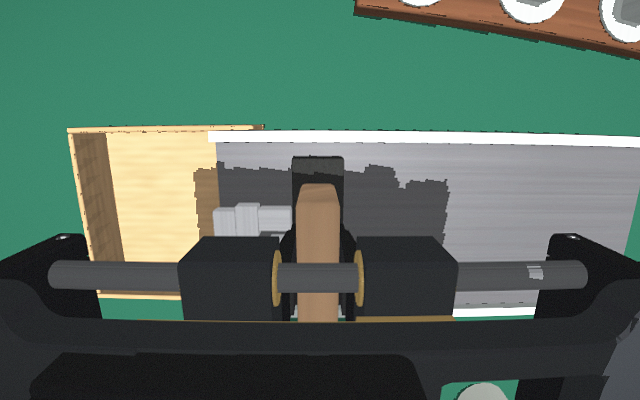

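```bash
python3 -m inch '[[0,0,0,0,-1.2,0,1],[0,0,0,0,-1.2,0,1],[0,0,0,0,-1.2,0,1],[0,0,0,0,-1.2,0,1],[0,0,0,0,-1.2,0,1],[0,0,0,0,-1.1,0,1],[0,0,0,0,0,0,1],[0,0,0,0,0,0,1],[0,0,0,0,0,-3,1],[0,0,0,0,0,-4,1],[0,0,0,0,0,0,1],[0,0,0,0,0,0,1]]'
python3 - <<'E'
from m import *
p=cam('wrist'); cv2.imwrite('pics/w4.png',p['img'][:,:,::-1])
for n in ['wrist','scene']:
    p=cam(n); print(n,[(round(d['score'],2),w(p,d['centre']).round().tolist()) for d in env.find_in(p,'chip0')][:6])
cv2.imwrite('pics/s4.png',p['img'][120:260,280:520,::-1].repeat(3,0).repeat(3,1))
E
python3 go.py 452.9,79.8,153.8,.164
```

```text
t: 11.5
eef_pos: [606.0, 207.7, 153.6]
tcp_rot: [3.141, 0.001, 0.147]
ft_force: [-1.1, 0.1, -0.9]
opening: 0.205
grip_force: 30.0
wrist [(0.6, [608.0, 238.0, 17.0])]
scene []
t 11.75 at [606.  208.  153.3] [3.141e+00 2.000e-03 1.470e-01] F [0.2 0.  0.1] open 0.207 grip 30.0
turn [ 0.     0.002 -0.017] shift [-17.2   10.15  -0.05]
```

View pics/w4.png

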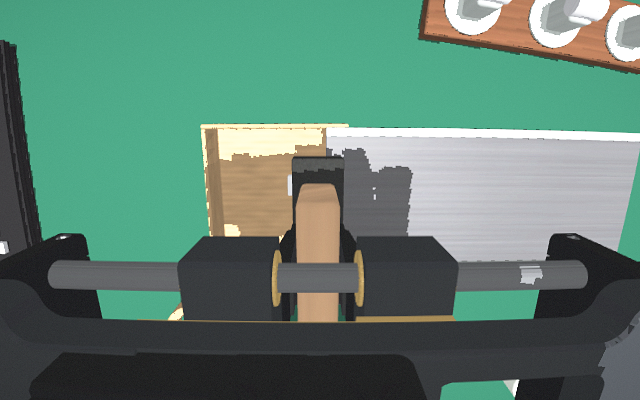

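View pics/s4.png

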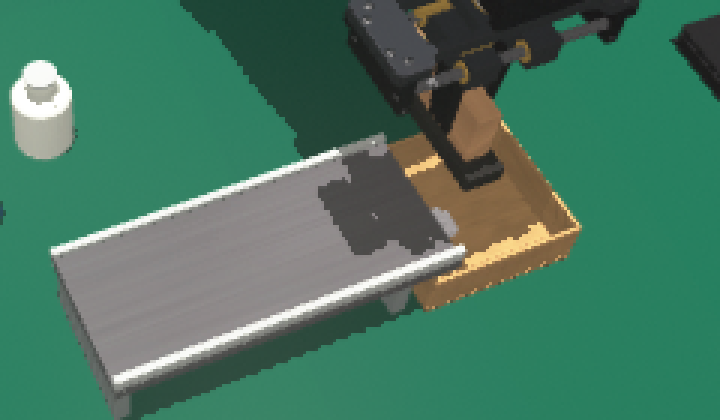

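```bash
python3 -m inch '[[0,0,0,-3.4,2,0,1],[0,0,0,-3.45,2.05,0,1],[0,0,0,-3.45,2.05,0,1],[0,0,0,-3.45,2.05,0,1],[0,0,0,-3.45,2,0,1],[0,0,0,0,0,3,1],[0,0,0,0,0,3,1],[0,0,0,0,0,3,1],[0,0,0,0,0,2.5,1],[0,0,0,0,0,0.8,1],[0,0,0,0,0,0,1],[0,0,0,0,0,0,1]]'
python3 - <<'E'
from m import *
p=cam('top');print([(round(d['score'],2),w(p,d['centre']).round().tolist()) for d in env.find_in(p,'chip0')][:6])
cv2.imwrite('pics/t5.png',cv2.resize(p['img'][150:240,170:370,::-1],None,fx=4,fy=4,interpolation=cv2.INTER_CUBIC))
E
python3 go.py
```

```text
t: 13.25
eef_pos: [451.4, 82.5, 31.9]
tcp_rot: [3.141, -0.001, 0.147]
ft_force: [0.2, -0.0, -0.9]
opening: 0.209
grip_force: 30.0
[(0.61, [605.0, 218.0, 40.0]), (0.56, [793.0, 18.0, 17.0]), (0.39, [605.0, 234.0, 16.0])]
t 13.35 at [451.4  82.5  32. ] [ 3.141e+00 -1.000e-03  1.470e-01] F [-0.1  0.8 -1.3] open 0.208 grip 30.0
```

View pics/t5.png

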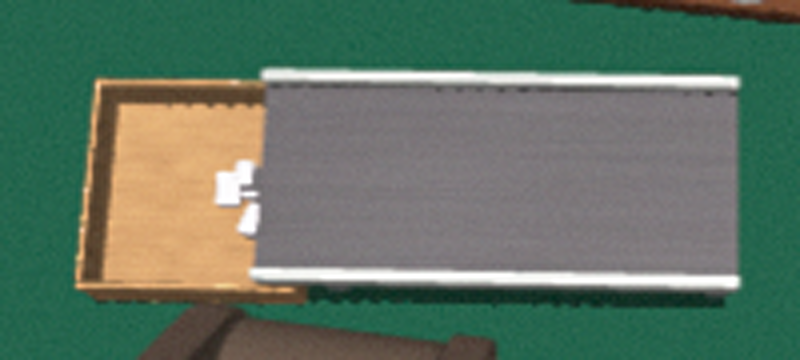

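```bash
python3 -m inch '[[0,0,0,0,0,0.5,1],[0,0,0,0,0,0.3,1],[0,0,0,0,0,0,1],[0,0,0,0,0,0,1]]'; python3 -m inch '[[0,0,0,0,0,0,-1],[0,0,0,0,0,0,-1],[0,0,0,0,0,0,-1],[0,0,0,0,0,0,-1],[0,0,0,0,0,-3,-1],[0,0,0,0,0,-4,-1],[0,0,0,0,0,-5,-1],[0,0,0,0,0,-5,-1],[0,0,0,0,0,0,-1],[0,0,0,0,0,0,-1]]'
python3 go.py 560,210,200,1.1 434,-56,190,1.712
python3 - <<'E'
from m import *
a=.1475;X=np.array([np.cos(a),np.sin(a)]);Y=np.array([-np.sin(a),np.cos(a)])
for n in ['scene','top','wrist']:
    c=cloud(cam(n)); 
    if n!='top':
        q=near(c,453,81,70,52,68); r=rect(q); print('scraper',np.round(q.mean(0),1),np.round(r[1],1),r[2])
    q=near(c,600,245,100,-5,60); d=q[:,:2]-[627.3,63.2]; x=d@X;y=d@Y
    s=(abs(x)<55)&(y>143)&(y<235)&(q[:,2]>8); print(n,s.sum(), np.c_[x,y,q[:,2]][s].round()[::4].tolist())
    q=near(c,434,-56,40,76,90); print('short',q.mean(0),q.min(0),q.max(0)) if len(q) else 0
E
```

```text
t: 13.85
eef_pos: [451.2, 82.5, 23.4]
tcp_rot: [3.141, -0.001, 0.147]
ft_force: [-0.8, -0.1, 5.8]
opening: 0.213
grip_force: 30.0
t: 15.1
eef_pos: [450.6, 82.5, 192.7]
tcp_rot: [3.142, 0.001, 0.147]
ft_force: [-0.2, -0.3, -0.3]
opening: 0.999
grip_force: 0.0
t 15.1 at [450.6  82.5 192.7] [3.142e+00 1.000e-03 1.470e-01] F [-0.2 -0.3 -0.3] open 0.999 grip 0.0
turn [-0.     0.    -0.953] shift [16.32  3.97 -0.73]
turn [ 0.     0.    -0.612] shift [-24.56 -16.22   1.  ]
scraper [455.2  83.2  59.2] [67.1 20.8] 8.195930480957031
scene 60 [[-48.0, 171.0, 8.0], [-11.0, 228.0, 8.0], [4.0, 156.0, 38.0], [8.0, 156.0, 39.0], [8.0, 211.0, 8.0], [13.0, 158.0, 41.0], [13.0, 156.0, 38.0], [6.0, 176.0, 17.0], [17.0, 159.0, 37.0], [18.0, 157.0, 36.0], [12.0, 175.0, 18.0], [13.0, 173.0, 15.0], [14.0, 169.0, 15.0], [16.0, 165.0, 16.0], [18.0, 168.0, 12.0]]
short [435.73916568 -55.61966508  81.80830485] [420.96110704 -68.1476236   77.91231867] [450.17564754 -41.56337493  85.02070098]
top 175 [[54.0, 157.0, 8.0], [46.0, 207.0, 8.0], [41.0, 171.0, 9.0], [35.0, 200.0, 11.0], [30.0, 177.0, 9.0], [22.0, 197.0
[... 3395 characters left out ...]
, [-9.0, 155.0, 18.0], [-9.0, 154.0, 18.0], [-11.0, 156.0, 19.0], [-12.0, 157.0, 19.0], [-12.0, 153.0, 18.0], [-13.0, 154.0, 19.0], [-14.0, 155.0, 18.0], [-15.0, 157.0, 20.0], [-15.0, 153.0, 17.0], [-16.0, 155.0, 18.0], [-17.0, 157.0, 18.0], [-17.0, 153.0, 18.0], [-18.0, 156.0, 18.0], [-19.0, 160.0, 18.0], [-19.0, 155.0, 18.0], [-20.0, 158.0, 18.0], [-20.0, 154.0, 19.0], [-21.0, 158.0, 17.0], [-21.0, 153.0, 20.0], [-22.0, 157.0, 19.0], [-22.0, 153.0, 18.0], [-23.0, 158.0, 18.0], [-23.0, 153.0, 19.0], [-24.0, 157.0, 18.0], [-24.0, 153.0, 17.0], [-24.0, 155.0, 17.0]]
short [434.069167   -55.91447186  81.9594113 ] [419.97966936 -70.76056839  78.18008073] [447.6015791  -42.76935374  84.05628213]
```

```bash
python3 -m inch '[[0,0,-0.175,0,0,0,-1],[0,0,-0.175,0,0,0,-1],[0,0,-0.175,0,0,0,-1],[0,0,-0.175,0,0,0,-1],[0,0,-0.175,0,0,0,-1],[0,0,-0.174,0,0,0,-1],[0,0,-0.174,0,0,0,-1],[0,0,-0.174,0,0,0,-1],[0,0,-0.174,0,0,0,-1],[0,0,0,0,0,0,-1],[0,0,0,0,0,0,-1]]'; python3 go.py 436.5,-232.5,192,1.718
```

```text
t: 16.62
eef_pos: [450.9, 82.5, 192.7]
tcp_rot: [-3.141, -0.0, 1.714]
ft_force: [-0.3, -0.3, 0.2]
opening: 1.002
grip_force: 0.0
t 16.62 at [450.9  82.5 192.7] [-3.141 -0.     1.714] F [-0.3 -0.3  0.2] open 1.002 grip 0.0
turn [-0.001 -0.    -0.004] shift [-30.95  -6.04   0.07]
```

```bash
python3 -m inch '[[0,0,-0.004,-4.42,-0.86,0,-1],[0,0,0,-4.42,-0.86,0,-1],[0,0,0,-4.42,-0.86,0,-1],[0,0,0,-4.42,-0.86,0,-1],[0,0,0,-4.42,-0.86,0,-1],[0,0,0,-4.42,-0.86,0,-1],[0,0,0,-4.42,-0.86,0,-1],[0,0,0,0,0,0,-1],[0,0,0,0,0,0,-1],[0,0,0,0,0,0,-1]]'
python3 - <<'E'
from m import *
c=cloud(cam('wrist'))
for z0,z1 in [(112,124),(100,112)]:
    q=near(c,436.5,-232.5,40,z0,z1); print(len(q),q.mean(0),q.min(0),q.max(0)) if len(q) else 0
E
python3 go.py 436.5,-232.5,50,1.718
```

```text
t: 17.88
eef_pos: [438.0, -231.4, 193.2]
tcp_rot: [-3.141, -0.0, 1.723]
ft_force: [-0.2, 1.3, -0.5]
opening: 0.999
grip_force: 0.0
890 [ 435.78601821 -233.39612295  118.11544615] [ 422.40245031 -247.49067335  114.79253706] [ 449.5887594  -220.24043529  120.56777163]
32 [ 434.23301365 -223.34244353  102.97327448] [ 425.46485063 -228.02704993  100.00155737] [ 444.01127831 -221.88401426  106.57625571]
t 17.93 at [ 438.1 -231.5  193.3] [-3.142 -0.     1.723] F [0.7 0.6 1.4] open 0.998 grip 0.0
turn [-0.    -0.     0.005] shift [-0.08 -0.18 14.33]
```

```bash
python3 -m inch '[[0,0,0,-0.17,-0.24,1,-1],[0,0,0,0,0,3,-1],[0,0,0,0,0,3.5,-1],[0,0,0,0,0,3.5,-1],[0,0,0,0,0,3.3,-1],[0,0,0,0,0,0,1],[0,0,0,0,0,0,1],[0,0,0,0,0,0,1],[0,0,0,0,0,0,1],[0,0,0,0,0,0,1],[0,0,0,0,0,0,1],[0,0,0,0,0,0,1]]'; python3 go.py 643.6,123.3,200,1.718
```

```text
t: 19.42
eef_pos: [436.1, -234.6, 50.7]
tcp_rot: [3.141, 0.001, 1.722]
ft_force: [-0.3, 0.8, 6.4]
opening: 0.519
grip_force: 30.0
t 19.43 at [ 436.1 -234.6   50.7] [3.141e+00 1.000e-03 1.722e+00] F [-0.3  0.8  6.4] open 0.519 grip 30.0
turn [0.001 0.001 0.004] shift [ 32.36  25.77 -14.93]
```

```bash
python3 -m inch '[[0,0,0,0,0,-2,1],[0,0,0,0,0,-4,1],[0,0,0,0,0,-4,1],[0,0,0,0,0,-4,1],[0,0,0.004,0,0,-1,1],[0,0,0,3.6,2.86,0,1],[0,0,0,3.6,2.86,0,1],[0,0,0,3.6,2.86,0,1],[0,0,0,3.6,2.86,0,1],[0,0,0,3.6,2.86,0,1],[0,0,0,3.6,2.86,0,1],[0,0,0,3.6,2.86,0,1],[0,0,0,3.6,2.86,0,1],[0,0,0,3.5,2.86,0,1],[0,0,0,0,0,0,1],[0,0,0,0,0,0,1],[0,0,0,0,0,0,1]]'; python3 go.py 643.6,123.3,111.3,1.718
```

```text
t: 21.55
eef_pos: [642.6, 122.0, 199.7]
tcp_rot: [-3.141, 0.0, 1.717]
ft_force: [0.8, -1.6, -0.9]
opening: 0.521
grip_force: 30.0
t 21.55 at [642.6 122.  199.7] [-3.141  0.     1.717] F [ 0.8 -1.6 -0.9] open 0.521 grip 30.0
turn [-0.001  0.    -0.001] shift [0.12 0.12 8.84]
```

```bash
python3 -m inch '[[0,0,0,0.12,0.12,2,1],[0,0,0,0,0,3,1],[0,0,0,0,0,2.5,1],[0,0,0,0,0,1,1],[0,0,0,0,0,0.35,1],[0,0,0,0,0,0,1],[0,0,0,0,0,0,1]]'; python3 go.py
```

```text
t: 22.42
eef_pos: [644.4, 124.2, 112.6]
tcp_rot: [3.14, 0.0, 1.718]
ft_force: [0.9, 0.2, -1.6]
opening: 0.519
grip_force: 30.0
t 22.43 at [644.4 124.2 112.6] [3.14  0.    1.718] F [ 0.9  0.2 -1.6] open 0.519 grip 30.0
```

```bash
python3 -m inch '[[0,0,0,0,0,0.16,1],[0,0,0,0,0,0,1],[0,0,0,0,0,0,-0.6],[0,0,0,0,0,0,-1],[0,0,0,0,0,0,-1],[0,0,0,0,0,0,-1],[0,0,0,0,0,-2,-1],[0,0,0,0,0,-4,-1],[0,0,0,0,0,-4,-1],[0,0,0,0,0,0,-1],[0,0,0,0,0,0,-1]]'; python3 go.py 602.4,-311.1,210,1.718
python3 - <<'E'
from m import *
c=cloud(cam('wrist'))
q=near(c,644,123,40,172,184); print(len(q),q.mean(0),q.min(0),q.max(0)) if len(q) else 0
E
```

```text
t: 23.8
eef_pos: [643.7, 124.2, 209.5]
tcp_rot: [-3.141, 0.0, 1.718]
ft_force: [-0.2, -0.7, -0.8]
opening: 1.0
grip_force: 0.0
t 23.8 at [643.7 124.2 209.5] [-3.141  0.     1.718] F [-0.2 -0.7 -0.8] open 1.0 grip 0.0
turn [-0.001  0.     0.   ] shift [-42.45 -10.47  -0.05]
1278 [643.9119907  125.52136299 178.11033128] [630.25354748 110.99303877 174.49024471] [657.81326729 138.89116096 180.21613852]
```

```bash
python3 -m inch '[[0,0,0,-4.24,-1.05,0,-1],[0,0,0,-4.24,-1.05,0,-1],[0,0,0,-4.24,-1.05,0,-1],[0,0,0,-4.24,-1.05,0,-1],[0,0,0,-4.24,-1.05,0,-1],[0,0,0,-4.24,-1.05,0,-1],[0,0,0,-4.25,-1.05,0.2,-1],[0,0,0,-4.25,-1.05,0.6,-1],[0,0,0,-4.25,-1.05,0.6,-1],[0,0,0,-4.25,-1.05,0.6,-1],[0,0,0,0,0,0,-1],[0,0,0,0,0,0,-1],[0,0,0,0,0,0,-1]]'
python3 - <<'E'
from m import *
c=cloud(cam('wrist'))
q=near(c,602.4,-311.1,40,94,106); print(len(q),q.mean(0),q.min(0),q.max(0)) if len(q) else 0
E
python3 go.py 602.4,-311.1,40,1.718
```

```text
t: 25.48
eef_pos: [602.8, -309.8, 190.0]
tcp_rot: [-3.141, -0.0, 1.72]
ft_force: [0.6, 0.2, 0.3]
opening: 1.001
grip_force: 0.0
804 [ 601.9464204  -312.23930161  100.168198  ] [ 588.54387852 -326.24184296   96.15010332] [ 615.48820195 -299.07409714  102.54726898]
t 25.52 at [ 602.8 -309.8  190.2] [ 3.142 -0.     1.72 ] F [0.2 0.2 0.5] open 1.0 grip 0.0
turn [ 0.    -0.     0.002] shift [-0.12 -0.06 15.02]
```

```bash
python3 -m inch '[[0,0,0,-0.17,-0.11,1.5,-1],[0,0,0,0,0,3,-1],[0,0,0,0,0,3.5,-1],[0,0,0,0,0,3.5,-1],[0,0,0,0,0,3.5,-1],[0,0,0,0,0,0,1],[0,0,0,0,0,0,1],[0,0,0,0,0,0,1],[0,0,0,0,0,0,1],[0,0,0,0,0,0,1],[0,0,0,0,0,0,1],[0,0,0,0,0,0,1]]'; python3 go.py 652.2,68.4,190,1.718
```

```text
t: 27.02
eef_pos: [602.0, -313.0, 40.7]
tcp_rot: [3.141, 0.001, 1.718]
ft_force: [-0.8, 0.8, 6.0]
opening: 0.518
grip_force: 30.0
t 27.02 at [ 602.  -313.    40.7] [3.141e+00 1.000e-03 1.718e+00] F [-0.8  0.8  6. ] open 0.518 grip 30.0
turn [0.001 0.001 0.   ] shift [ 36.99  10.56 -14.93]
```

```bash
python3 -m inch '[[0,0,0,0,0,-2,1],[0,0,0,0,0,-4,1],[0,0,0,0,0,-4,1],[0,0,0,0,0,-4,1],[0,0,0,0,0,-4,1],[0,0,0,4.1,1.17,0,1],[0,0,0,4.11,1.17,0,1],[0,0,0,4.11,1.17,0,1],[0,0,0,4.11,1.17,0,1],[0,0,0,4.11,1.17,0,1],[0,0,0,4.11,1.17,0,1],[0,0,0,4.11,1.17,0,1],[0,0,0,4.11,1.18,0,1],[0,0,0,4.1,1.18,0,1],[0,0,0,0,0,0,1],[0,0,0,0,0,0,1],[0,0,0,0,0,0,1]]'; python3 go.py 652,67.9,101.8,1.718
```

```text
t: 29.15
eef_pos: [651.6, 67.3, 220.4]
tcp_rot: [-3.142, 0.0, 1.717]
ft_force: [-0.8, 0.4, -2.4]
opening: 0.52
grip_force: 30.0
t 29.15 at [651.6  67.3 220.4] [-3.142  0.     1.717] F [-0.8  0.4 -2.4] open 0.52 grip 30.0
turn [-0.     0.    -0.001] shift [ 0.05  0.04 11.86]
```

```bash
python3 -m inch '[[0,0,0,0,0.04,2.5,1],[0,0,0,0,0,3,1],[0,0,0,0,0,3,1],[0,0,0,0,0,2.2,1],[0,0,0,0,0,0.8,1],[0,0,0,0,0,0.3,1],[0,0,0,0,0,0,1],[0,0,0,0,0,0,1]]'; python3 go.py
```

```text
t: 30.15
eef_pos: [652.5, 68.4, 103.0]
tcp_rot: [3.14, 0.0, 1.718]
ft_force: [0.1, -0.9, -2.3]
opening: 0.519
grip_force: 30.0
t 30.15 at [652.5  68.4 103. ] [3.14  0.    1.718] F [ 0.1 -0.9 -2.3] open 0.519 grip 30.0
```

```bash
python3 -m inch '[[0,0,0,0,0,0.19,1],[0,0,0,0,0,0,1],[0,0,0,0,0,0,-0.6],[0,0,0,0,0,0,-1],[0,0,0,0,0,0,-1],[0,0,0,0,0,0,-1],[0,0,0,0,0,-2,-1],[0,0,0,0,0,-4,-1],[0,0,0,0,0,-4,-1],[0,0,0,0,0,0,-1],[0,0,0,0,0,0,-1]]'
python3 - <<'E'
from m import *
c=cloud(cam('wrist'))
q=near(c,652.5,68.5,30,154,166); print(len(q),q.mean(0),q.min(0),q.max(0)) if len(q) else 0
q=near(c,644,125,30,172,184); print(len(q),q.mean(0),q.min(0),q.max(0)) if len(q) else 0
E
python3 go.py 434,-56.2,180,1.718
```

```text
t: 31.52
eef_pos: [651.8, 68.4, 199.6]
tcp_rot: [-3.141, -0.0, 1.718]
ft_force: [0.1, -0.4, -0.2]
opening: 0.999
grip_force: 0.0
1191 [651.95439264  69.23014911 160.14873768] [638.4250274   55.08832971 156.10070118] [665.76232596  82.40209807 162.08045887]
1685 [643.94824834 125.18471949 178.14188139] [630.18564743 111.21600367 176.10657099] [657.6400869  138.80249462 180.32231661]
t 31.57 at [651.6  68.4 199.1] [-3.14  -0.     1.718] F [-0.9  0.8 -0.4] open 1.0 grip 0.0
turn [-0.002 -0.     0.   ] shift [ -9.13 -23.36   1.91]
```

```bash
python3 -m inch '[[0,0,0,-1.52,-3.89,0,-1],[0,0,0,-1.52,-3.89,0,-1],[0,0,0,-1.52,-3.89,0,-1],[0,0,0,-1.52,-3.89,0.6,-1],[0,0,0,-1.52,-3.9,0.6,-1],[0,0,0,-1.53,-3.9,0.7,-1],[0,0,0,0,0,0,-1],[0,0,0,0,0,0,-1],[0,0,0,0,0,0,-1]]'
python3 - <<'E'
from m import *
c=cloud(cam('wrist'))
q=near(c,434,-56,30,76,88); print(len(q),q.mean(0),q.min(0),q.max(0)) if len(q) else 0
E
python3 go.py 434,-56,28,1.718
```

```text
t: 32.7
eef_pos: [435.2, -55.9, 181.0]
tcp_rot: [-3.142, 0.0, 1.719]
ft_force: [-0.1, -0.2, 0.6]
opening: 1.001
grip_force: 0.0
756 [433.59254406 -56.87335094  82.14681058] [420.16859294 -71.14998776  78.63141537] [447.24050561 -43.64030054  84.4672456 ]
t 32.75 at [435.1 -55.9 181.1] [-3.142  0.     1.719] F [ 0.7 -0.7  1. ] open 1.002 grip 0.0
turn [-0.     0.     0.001] shift [ 1.000e-02 -1.100e-01  1.531e+01]
```

```bash
python3 -m inch '[[0,0,0,-0.05,-0.14,1.5,-1],[0,0,0,0,0,3,-1],[0,0,0,0,0,3.8,-1],[0,0,0,0,0,3.5,-1],[0,0,0,0,0,3.5,-1],[0,0,0,0,0,0,1],[0,0,0,0,0,0,1],[0,0,0,0,0,0,1],[0,0,0,0,0,0,1],[0,0,0,0,0,0,1],[0,0,0,0,0,0,1],[0,0,0,0,0,0,1]]'; python3 go.py 660.5,12.5,190,1.718
```

```text
t: 34.25
eef_pos: [433.5, -57.0, 28.7]
tcp_rot: [3.141, 0.001, 1.718]
ft_force: [-0.2, 0.6, 7.1]
opening: 0.519
grip_force: 30.0
t 34.25 at [433.5 -57.   28.7] [3.141e+00 1.000e-03 1.718e+00] F [-0.2  0.6  7.1] open 0.519 grip 30.0
turn [0.001 0.001 0.   ] shift [  3.55  23.48 -16.13]
```

```bash
python3 -m inch '[[0,0,0,0,0,-2,1],[0,0,0,0,0,-4,1],[0,0,0,0,0,-4,1],[0,0,0,0,0,-4,1],[0,0,0,0,0,-2,1],[0,0,0,0.59,3.91,0,1],[0,0,0,0.59,3.91,0,1],[0,0,0,0.59,3.91,0,1],[0,0,0,0.59,3.91,0,1],[0,0,0,0.59,3.91,0,1],[0,0,0,0.6,3.91,0,1],[0,0,0,0,0,0,1],[0,0,0,0,0,0,1],[0,0,0,0,0,0,1]]'; python3 go.py 660.3,12.7,90,1.718
```

```text
t: 36.0
eef_pos: [659.2, 12.4, 188.4]
tcp_rot: [-3.141, 0.0, 1.718]
ft_force: [-0.3, -0.5, -1.8]
opening: 0.519
grip_force: 30.0
t 36.0 at [659.2  12.4 188.4] [-3.141  0.     1.718] F [-0.3 -0.5 -1.8] open 0.519 grip 30.0
turn [-0.  0. -0.] shift [0.02 0.11 9.84]
```

```bash
python3 -m inch '[[0,0,0,0,0.06,2.5,1],[0,0,0,0,0,3,1],[0,0,0,0,0,2.7,1],[0,0,0,0,0,1.2,1],[0,0,0,0,0,0.3,1],[0,0,0,0,0,0,1],[0,0,0,0,0,0,1]]'; python3 go.py
```

```text
t: 36.88
eef_pos: [661.0, 12.7, 92.2]
tcp_rot: [3.14, 0.0, 1.718]
ft_force: [-0.3, -0.3, -1.7]
opening: 0.519
grip_force: 30.0
t 36.88 at [661.   12.7  92.2] [3.14  0.    1.718] F [-0.3 -0.3 -1.7] open 0.519 grip 30.0
```

```bash
python3 -m inch '[[0,0,0,0,0,0.31,1],[0,0,0,0,0,0,1],[0,0,0,0,0,0,-0.6],[0,0,0,0,0,0,-1],[0,0,0,0,0,0,-1],[0,0,0,0,0,0,-1],[0,0,0,0,0,-2,-1],[0,0,0,0,0,-4,-1],[0,0,0,0,0,-5,-1],[0,0,0,-1,0,-5,-1],[0,0,0,0,0,0,-1],[0,0,0,0,0,0,-1]]'
python3 - <<'E'
from m import *
a=.1475;X=np.array([np.cos(a),np.sin(a)]);Y=np.array([-np.sin(a),np.cos(a)])
p=cam('wrist');c=cloud(p);cv2.imwrite('pics/w9.png',p['img'][:,:,::-1])
P=[]
for x,y,h in [(644,125,178),(652,69,160),(660.5,13,142)]:
    q=near(c,x,y,30,h-6,h+6); m=(q.min(0)+q.max(0))/2; d=m[:2]-[627.3,63.2]; P.append(d); print(m.round(1),q[:,2].mean().round(1),'xs,ys',(d@X).round(1),(d@Y).round(1),'lip gap',(31-d@X).round(1))
print([np.linalg.norm(P[i+1]-P[i])-50 for i in (0,1)])
p=cam('scene');cv2.imwrite('pics/s9.png',p['img'][:,:,::-1]); c=cloud(p); q=near(c,452,83,60,52,68); print('scraper',q.mean(0).round(1),len(q))
E
```

```text
t: 38.38
eef_pos: [661.7, 2.9, 247.5]
tcp_rot: [-3.141, -0.0, 1.718]
ft_force: [-0.1, 0.9, -0.4]
opening: 1.001
grip_force: 0.0
[644.1 125.3 177.5] 178.1 xs,ys 25.7 58.9 lip gap 5.3
[652.   68.7 160. ] 160.2 xs,ys 25.3 1.9 lip gap 5.7
[660.5  12.4 141.5] 142.2 xs,ys 25.4 -55.1 lip gap 5.6
[np.float64(7.074419349342932), np.float64(6.956832098686625)]
scraper [467.5  92.9  60.2] 27
```

View pics/s9.png

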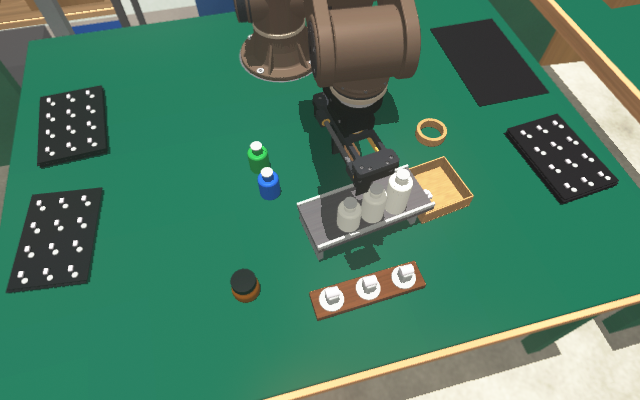

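The picture shows the three bottles in a row along the rear lip, at about (348,214), (374,204) and (398,190), with the tallest nearest the bin. The chips are in the bin at about (428,195). The bystanders and look-alikes have not moved. The arm hides most of the scraper in this view; it was measured upright after release and nothing has touched it since.

```bash
python3 -c "
from cell import env
print(env.job_done())"
```

```text
the job is handed in; nothing more can be done
None
```

The job is handed in at about 38 s of the 72 s: all four chips are off the shelf and in the bin (one chip is hidden under another in the pile), the scraper stands upright on the bench, and the bottles stand in height order with the tallest nearest the bin, about 5–6 mm from the rear lip and 7 mm apart.

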